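# Pack the power-supply repair kit

## Robot

A 6-joint arm with a two-finger parallel gripper is mounted at the origin on the work surface. World frame = base frame: x ahead of the robot, y to its left, z up, the work surface at z = 0. Lengths are in m, angles in rad, forces in N, time in s.
With the tool pointing down it reaches from about 0.35 to 0.85 m from the base axis. Payload 8.1 kg.
Tool frame: the origin (TCP) lies between the finger pads; the fingertips stand 22 mm ahead of it and the grasp point (between the pads) lies 3 mm ahead of it; z points along the fingers, y is the direction in which the jaws open and shut (so a half turn about z gives the same grasp; the last joint's range is limited). The gripper opens to 93 mm and grips with 3 to 60 N. Pads are 15 mm wide; open, the fingers measure 128 mm over their backs; the gripper's body (75 mm by 188 mm) begins 65 mm behind the grasp point.
Start: joints at [-1.271, 0.13, 1.488, -0, 1.523, -0.085], TCP at [0.225, -0.556, 0.241] pointing down, gripper open.
Joint ranges: [-2.96, 2.96], [-0.89, 2.26], [0.02, 2.5], [-1.34, 4.48], [0, 2.73], [-2.66, 2.66]. Speed limits (rad/s): [2.39, 2.39, 2.79, 3.14, 3.14, 3.14].

## Interface

Orientations are given as a rotation vector (axis times angle).
In Python, from rig import env, eyes gives the robot as it stands.
- The arm moves only by the shell command python3 -m jog 'ROWS' [FORCE]. ROWS is JSON, a list that holds one entry, the list of rows, each a list of 7 numbers: the shift along the world's x, y, z in mm, then the turn, a rotation vector about the world's x, y, z in degrees, then the finger opening in mm, from 0 to 93. In form: [[[x, y, z, rx, ry, rz, gripper], ...]]. A call has exactly 8 rows; each row is the pose to reach, as a shift and turn from the pose measured when the call began; what a row does not reach only later rows make up. A row lasts 1/8 s, in which the tool goes at most 62.5 mm and 10.7 degrees, less where a joint would pass 70% of its speed; a pose out of reach is approached as far as the arm can. A call with a gripper value outside its range is refused whole. The fingers move at their own pace and stop on an object; FORCE is the grip in N (left out, the last holds). Time passes only in rows, so rows that repeat a pose let the fingers close, or fill a call up. It gives the time, the measured TCP pose, the force and the opening at its end, in the units of the state.
- env.get_obs(): the state, without advancing time (a new reading comes with each control period).
- eyes.capture(name): name is "side" or "top"; returns the picture (384x512x3 uint8, blue, green, red); there is no depth.
- eyes.get_calibration(name): a dict with "vfov" (degrees; the focal length in pixels is half the picture's height over the tangent of half this angle, whatever the lens; pixels are square), "cx", "cy" (the principal point, pixels), "R" (3x3) and "t" (3): a world point X has camera coordinates R X + t. Camera axes: x right, y down, z forward; pixel columns grow to the right and rows downward; lengths in m; the calibration is good to about 2 mm. A picture is of the moment at which its call begins. get_calibration takes no time and is no camera call.
- env.job_done(): hands the job in, once; it reports no verdict.
The state is a dict: "t": time; "q": joint angles; "joint_vel": joint speeds; "tau": joint torques, N m; "ee_pos": TCP position; "tool_rot": TCP orientation; "force": force on the tool from outside, world axes, zero at the start; "wrist_torque": the same for the moment, N m; "finger_gap": finger opening in m.
Only numpy, scipy, OpenCV 4.12 (cv2) and the standard library are available. Lean on these libraries where they do the work, as an engineer would, in place of code of your own. Each camera call takes 0.05 s, during which the arm holds its last target. There are 200 camera calls.

## Task

Pack the repair kit in the black tray: stand the thick capacitor in the round pocket, put the ring coil flat over the post, the finned heatsink in the wide pocket and the light-grey film capacitor in the narrow pocket, each upright and resting fully down in its insert. The slimmer capacitor and the coil with the filled centre do not belong to the kit: leave them standing where they are.

Things in the scene. Friction and masses are not known exactly. Their poses are not given: they have to be found in the camera images.
- cap_big: the thick electrolytic capacitor to be packed: upright black cylinder, diameter 35 mm, 50 mm tall, aluminium top with a scored cross, about 60 g. Origin at the centre of its underside; z up.
- coil_open: the coil to be packed: flat ring wound with copper wire, outer diameter 52 mm, open hole of 26 mm right through, 20 mm high, about 80 g, lying flat. Origin on its axis at the underside; z up.
- heatsink: the heatsink to be packed: aluminium block with eight upright fins on its upper side, 50 mm (x, along the fins) by 35 mm (y) by 30 mm high, about 60 g. May be gripped on any sides; it is solid across the fins. Origin at the centre of its underside; z up.
- film_cap: the film capacitor to be packed: smooth light-grey box, 42 mm (x) by 15 mm (y) by 30 mm high, about 25 g. Origin at the centre of its underside; z up.
- cap_slim: look-alike, not part of the kit: slimmer electrolytic capacitor, upright black cylinder with aluminium top, diameter 25 mm, 50 mm tall. Origin at the centre of its underside; z up.
- coil_potted: look-alike, not part of the kit: copper-wound coil 52 mm in diameter and 20 mm high, its centre filled with white resin with a small brass screw in it: no hole. Origin at the centre of its underside; z up.
- ins_round: the insert with a round pocket (diameter 52 mm, 10 mm deep; its floor is 6 mm above the origin), for the thick capacitor. Fixed grey block 84 x 84 x 16 mm, one of four side by side, two by two (88 mm apart, any order, turned alike) in a black 186 mm tray, rim 14 mm high. Origin: centre of its underside, 4 mm above the table; z up.
- ins_post: the insert with an upright post in the middle and no pocket (post diameter 8 mm, from 16 to 44 mm above the origin; the flat top around it is 16 mm above the origin), for the coil. Fixed grey block 84 x 84 x 16 mm, one of four side by side, two by two (88 mm apart, any order, turned alike) in a black 186 mm tray, rim 14 mm high. Origin: centre of its underside, 4 mm above the table; z up.
- ins_wide: the insert with the wide rectangular pocket (66 mm along its x, 52 mm along its y, 10 mm deep; its floor is 6 mm above the origin), for the heatsink. Fixed grey block 84 x 84 x 16 mm, one of four side by side, two by two (88 mm apart, any order, turned alike) in a black 186 mm tray, rim 14 mm high. Origin: centre of its underside, 4 mm above the table; z up.
- ins_slot: the insert with the narrow rectangular pocket (60 mm along its x, 33 mm along its y, 10 mm deep; its floor is 6 mm above the origin), for the film capacitor. Fixed grey block 84 x 84 x 16 mm, one of four side by side, two by two (88 mm apart, any order, turned alike) in a black 186 mm tray, rim 14 mm high. Origin: centre of its underside, 4 mm above the table; z up.
Things that resemble listed ones, but are neither listed nor needed, are in the scene too. Leave any blue look-alike of the cap_slim alone. What is shaped like the film_cap but blue is not meant.

How it is judged:
By the outcome, as a careful person would: the job done as asked, in the order asked, and still so for the second after the job is handed in, with the robot touching nothing.
It also fails if it takes over 104 s, if anything falls off the work surface, if the arm or the gripper's body presses on something with over 40 N, if the wrist force passes 120 N, or if a joint passes its speed limit or range.

## Working session

There is one attempt and no reset: what is moved stays moved. The work goes in short steps, Python scripts to look and compute and a shell command to move; the robot and the scene stay as the last step left them, time stands still between calls to the robot, and variables do not carry over. Pictures are saved under pics/ and viewed, about 12 in all and at most 16, crops included, and the job is handed in when it is done.

```bash
mkdir -p pics; ls
python3 - <<'E'
from rig import env, eyes
import cv2
for n in("top","side"):
    c=eyes.get_calibration(n);print(n,c)
    cv2.imwrite(f"pics/{n}0.png",cv2.resize(eyes.capture(n),(800,600),interpolation=cv2.INTER_CUBIC))
o=env.get_obs();print(o)
E
```

```text
pics
top {'vfov': 49.116815330092535, 'cx': 252.00047269381608, 'cy': 189.55659789861124, 'R': array([[-1.86974438e-02, -9.99819747e-01, -3.29842876e-03],
       [-9.91957003e-01,  1.89632660e-02, -1.25146707e-01],
       [ 1.25186698e-01,  9.31975989e-04, -9.92132764e-01]]), 't': array([0.00785947, 0.51933995, 0.8497963 ])}
side {'vfov': 55.08161883083446, 'cx': 254.1996830511442, 'cy': 189.38677678455406, 'R': array([[-0.82290558, -0.56787821,  0.01845944],
       [-0.36684377,  0.50621828, -0.78049261],
       [ 0.43388024, -0.64904345, -0.62489242]]), 't': array([0.41965444, 0.21774003, 0.55482828])}
{'t': 0.1, 'q': array([-1.27142128e+00,  1.31117157e-01,  1.48915345e+00, -2.29975524e-05,
        1.52295916e+00, -8.54050150e-02]), 'joint_vel': array([-0.00120253, -0.00251228, -0.00288936,  0.00086974, -0.00077537,
       -0.00054239]), 'tau': array([ 1.83021464e-03, -5.61345363e+01, -4.93096018e+01,  7.70720188e-02,
        2.91432766e-02, -3.29315139e-05]), 'ee_pos': array([ 0.22508759, -0.5556841 ,  0.23968276]), 'tool_rot': array([-3.08203476e+00, -6.00380356e-01,  3.10311530e-04]), 'force': array([0.60366415, 1.05493627, 0.1977903 ]), 'wrist_torque': array([ 0.05028707,  0.01438412, -0.04303894]), 'finger_gap': 0.09338754339912803}
```

View pics/top0.png

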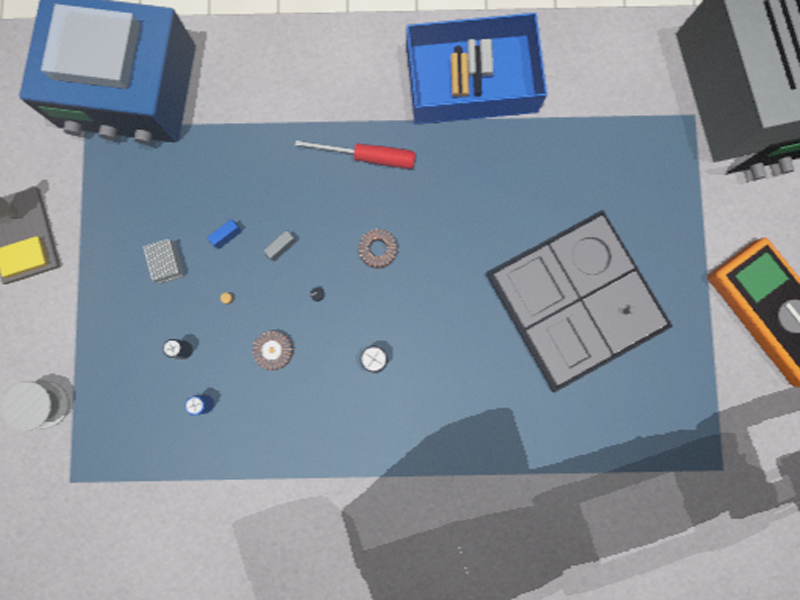

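View pics/side0.png

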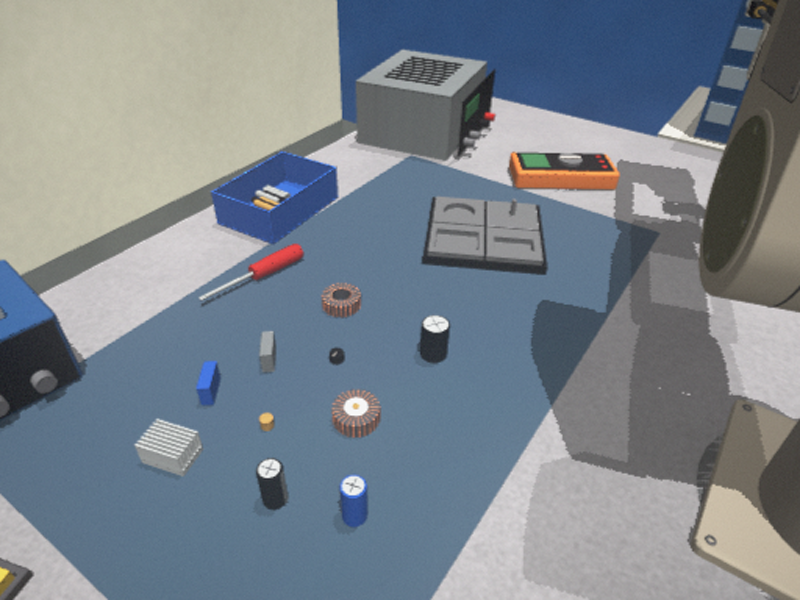

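Top view (800x600 px). Candidates:
- Thick cap: white-topped black one at (373,358). Not it: slim one at (173,348), blue one at (196,405).
- Open coil: (378,248). Not it: potted one at (272,350).
- Heatsink: (163,260).
- Film cap: grey one at (280,245). Not it: blue one at (223,233).
- Inserts: wide (537,285), round (592,256), slot (570,341), post (627,310).

Next, close crops.

Run:
```python
from rig import env, eyes
import cv2
im=eyes.capture("top"); cv2.imwrite("pics/raw.png",im)
def crop(x,y,w,h,s,n):
    c=cv2.resize(im[y:y+h,x:x+w],None,fx=s,fy=s,interpolation=cv2.INTER_CUBIC)
    for i in range(0,w,20): cv2.putText(c,str(x+i),(i*s,10),0,.35,(0,255,255)); cv2.line(c,(i*s,12),(i*s,18),(0,255,255))
    for i in range(0,h,20): cv2.putText(c,str(y+i),(0,i*s+4),0,.35,(0,255,255)); cv2.line(c,(25,i*s),(32,i*s),(0,255,255))
    cv2.imwrite(n,c)
crop(80,135,190,115,4,"pics/obj.png"); crop(305,130,130,125,4,"pics/tray.png")
```

```text
(no output)
```

View pics/obj.png

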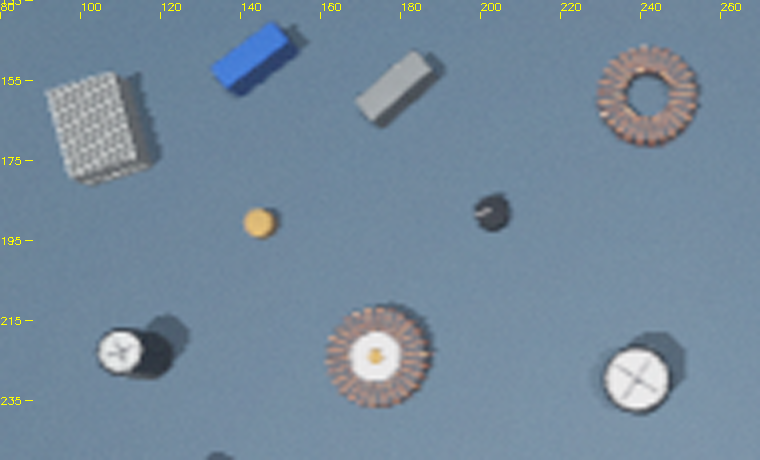

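View pics/tray.png

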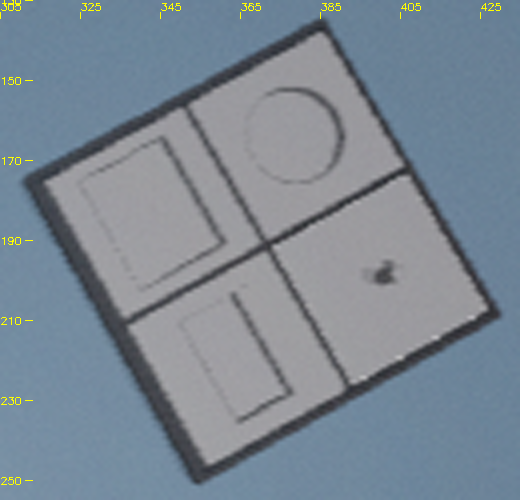

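```bash
cat > h.py <<'E'
import numpy as np
from rig import env, eyes
H,W=384,512
def cal(n):
    c=eyes.get_calibration(n); return c, H/2/np.tan(np.radians(c["vfov"]/2))
def back(n,p,z):
    c,f=cal(n); R,t=np.array(c["R"]),np.array(c["t"])
    d=R.T@np.array([(p[0]-c["cx"])/f,(p[1]-c["cy"])/f,1]); C=-R.T@t
    return (C+d*(z-C[2])/d[2])
def proj(n,X):
    c,f=cal(n); v=np.array(c["R"])@X+np.array(c["t"]); return np.array([c["cx"]+f*v[0]/v[2],c["cy"]+f*v[1]/v[2]])
E
python3 - <<'E'
from h import *
np.set_printoptions(precision=4,suppress=True)
for n in("top","side"):
    c,f=cal(n);print(n,f,-np.array(c["R"]).T@c["t"])
o=lambda x,y:(80+(x+.5)/4-.5,135+(y+.5)/4-.5); t=lambda x,y:(305+(x+.5)/4-.5,130+(y+.5)/4-.5)
s=lambda x,y:((x+.5)*.64-.5,(y+.5)*.64-.5)
for nm,pt,sp,z in[("cap",o(637,379),s(435,324),.05),("coil",o(648,94.5),s(341,294),.02),("slim",o(120,351),s(270,467),.05),("potted",o(376,355),s(356,406),.02),("tray",t(267,245),s(486,231),.02)]:
    print(nm,back("top",pt,z),back("side",sp,z))
for nm,l,z in[("heat",[o(46,92),o(115,72),o(137,160),o(70,180)],.03),("film",[o(357,102),o(413,52),o(434,69),o(380,125)],.03),("trayrim",[t(25,182),t(323,20),t(498,315),t(195,482)],.014),
 ("wide",[t(78,183),t(163,138),t(224,242),t(143,290)],.02),("slot",[t(178,318),t(233,290),t(291,392),t(238,422)],.02)]:
    P=np.array([back("top",p,z) for p in l]);e=np.roll(P,-1,0)-P
    print(nm,P.mean(0),np.linalg.norm(e,axis=1),np.degrees(np.arctan2(e[:,1],e[:,0])));
print("round",back("top",t(295,136),.02)); print("postbase",back("top",t(384,274),.02))
E
```

```text
top 420.1699512357809 [ 0.4089 -0.0028  0.9081]
side 368.18804640590497 [0.1845 0.4882 0.5089]
cap [0.4361 0.0262 0.05  ] [0.436  0.0291 0.05  ]
coil [0.5893 0.0191 0.02  ] [0.589  0.0216 0.02  ]
slim [0.4553 0.2898 0.05  ] [0.455  0.2894 0.05  ]
potted [0.4522 0.1648 0.02  ] [0.4514 0.1656 0.02  ]
tray [ 0.5133 -0.2558  0.02  ] [ 0.5041 -0.2391  0.02  ]
heat [0.576  0.3143 0.03  ] [0.0379 0.0494 0.0366 0.0497] [ -74.4694 -164.9871  105.8987   16.478 ]
film [0.5939 0.1529 0.03  ] [0.0399 0.0147 0.0413 0.0176] [ -48.2236 -130.1762  136.0687   44.1609]
trayrim [ 0.5127 -0.2538  0.014 ] [0.1865 0.1829 0.186  0.1818] [ -62.4908 -152.7778  117.175    27.379 ]
wide [ 0.5317 -0.1955  0.02  ] [0.0521 0.0641 0.0507 0.0664] [ -63.1674 -152.3011  119.2971   28.9629]
slot [ 0.4551 -0.2357  0.02  ] [0.0331 0.0611 0.0324 0.0624] [ -64.3767 -153.0267  117.8652   27.5777]
round [ 0.5719 -0.274   0.02  ]
postbase [ 0.4966 -0.317   0.02  ]
```

Sizes come out right (tray 186 mm, heatsink 50x36 mm, film cap 41x16 mm), and both cameras agree within 3 mm. The one exception is the tray centre read from the side view, but its top-view value fits all four inserts. The tray axis is at 27.4°. First I move over the thick capacitor.

```bash
python3 -m jog '[[[25,50,0,0,0,0,60],[50,110,0,0,0,0,60],[75,170,0,0,0,0,60],[97,230,0,0,0,0,60],[118,290,-10,0,0,0,60],[139,350,-30,0,0,0,60],[160,410,-60,0,0,0,60],[175,460,-90,0,0,0,60]]]' 25
```

```text
t: 1.15
ee_pos: [0.3962, -0.1087, 0.1579]
tool_rot: [-3.083, -0.601, -0.002]
force: [0.8, 0.2, -0.6]
finger_gap: 0.0604
```

```bash
python3 -m jog '[[[15,50,-20,0,0,0,60],[30,100,-40,0,0,0,60],[40,136,-56,0,0,0,60],[40,136,-60,0,0,0,60],[40,136,-80,0,0,0,60],[40,136,-100,0,0,0,60],[40,136,-120,0,0,0,60],[40,136,-120,0,0,0,60]]]'
python3 - <<'E'
import sys; sys.path.insert(0,'.')
from h import *; import cv2
im=eyes.capture("side"); cv2.imwrite("pics/s1.png",cv2.resize(im[150:280,190:380],(760,520),interpolation=2))
E
```

```text
t: 2.15
ee_pos: [0.4346, 0.0266, 0.0367]
tool_rot: [-3.083, -0.599, 0.003]
force: [-0.1, 0.3, -0.0]
finger_gap: 0.0598
```

View pics/s1.png

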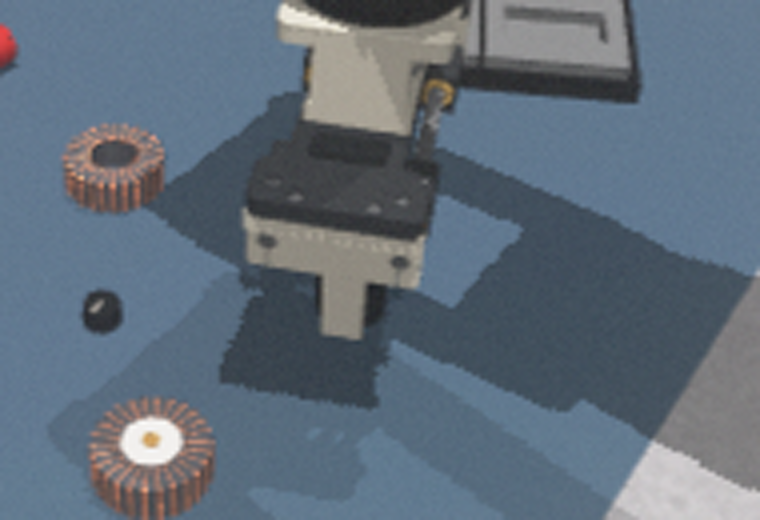

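The near finger at (345,300) stands in front of the black cap, whose edges show on both sides. Now I close and lift.

```bash
python3 -m jog '[[[0,0,0,0,0,0,20],[0,0,0,0,0,0,20],[0,0,0,0,0,0,20],[0,0,0,0,0,0,20],[0,0,20,0,0,0,20],[0,0,50,0,0,0,20],[0,0,80,0,0,0,20],[0,0,80,0,0,0,20]]]' 25
```

```text
t: 3.2
ee_pos: [0.4375, 0.0266, 0.1201]
tool_rot: [3.083, 0.6, 0.007]
force: [1.0, 1.3, -1.1]
finger_gap: 0.0345
```

```bash
python3 -m jog '[[[20,-45,10,0,0,0,20],[45,-100,10,0,0,0,20],[67,-150,10,0,0,0,20],[90,-200,10,0,0,0,20],[112,-250,10,0,0,0,20],[135,-300,5,0,0,0,20],[135,-300,0,0,0,0,20],[135,-300,0,0,0,0,20]]]'
python3 - <<'E'
import sys; sys.path.insert(0,'.')
from h import *; import cv2
a=eyes.capture("side"); b=eyes.capture("top"); cv2.imwrite("pics/s2.png",np.hstack([cv2.resize(a[100:200,240:370],(390,300),interpolation=2),cv2.resize(b[120:250,305:435],(400,300),interpolation=2)]))
E
```

```text
t: 4.2
ee_pos: [0.5711, -0.2724, 0.1174]
tool_rot: [-3.081, -0.599, -0.003]
force: [-0.0, 1.0, -1.0]
finger_gap: 0.0345
```

View pics/s2.png

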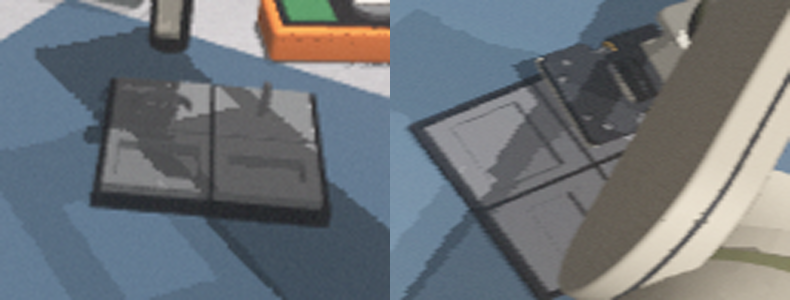

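The cap hangs upright over the round pocket (side view, bottom at about (172,45)). I lower it, release and retreat.

```bash
python3 -m jog '[[[1,-1,-30,0,0,0,20],[1,-1,-50,0,0,0,20],[1,-1,-60,0,0,0,20],[1,-1,-66,0,0,0,20],[1,-1,-70,0,0,0,20],[1,-1,-71,0,0,0,20],[1,-1,-71,0,0,0,20],[1,-1,-71,0,0,0,20]]]'
```

```text
t: 5.3
ee_pos: [0.5731, -0.2732, 0.0488]
tool_rot: [-3.083, -0.601, -0.007]
force: [0.8, -0.4, -0.9]
finger_gap: 0.0342
```

```bash
python3 -m jog '[[[0,0,-2,0,0,0,20],[0,0,-2,0,0,0,20],[0,0,-2,0,0,0,55],[0,0,-2,0,0,0,55],[0,0,-2,0,0,0,55],[0,0,20,0,0,0,60],[0,0,50,0,0,0,70],[0,0,90,0,0,0,75]]]'
```

```text
t: 6.3
ee_pos: [0.5728, -0.273, 0.1403]
tool_rot: [-3.083, -0.601, -0.006]
force: [0.9, 0.0, 0.4]
finger_gap: 0.0735
```

```bash
python3 -m jog '[[[2,50,0,0,0,0,75],[5,110,0,0,0,0,75],[8,170,0,0,0,0,75],[11,230,0,0,0,0,75],[16,293,-20,0,0,0,75],[16,293,-50,0,0,0,75],[16,293,-65,0,0,0,75],[16,293,-65,0,0,0,75]]]'
python3 - <<'E'
import sys; sys.path.insert(0,'.')
from h import *; import cv2
a=eyes.capture("side"); b=eyes.capture("top"); cv2.imwrite("pics/s3.png",np.hstack([cv2.resize(a[110:230,180:370],(475,300),interpolation=2),cv2.resize(b[130:255,305:435],(312,300),interpolation=2)]))
E
```

```text
t: 7.3
ee_pos: [0.5881, 0.0193, 0.0749]
tool_rot: [-3.083, -0.6, -0.003]
force: [-0.1, 0.4, -0.9]
finger_gap: 0.0751
```

View pics/s3.png

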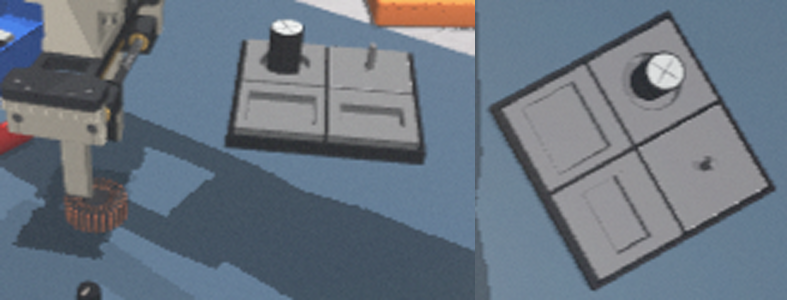

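The thick cap stands upright in the round pocket. Next I take the coil: down, grip, lift.

```bash
python3 -m jog '[[[1,1,-25,0,0,0,75],[1,1,-40,0,0,0,75],[1,1,-50,0,0,0,75],[1,1,-50,0,0,0,75],[1,1,-50,0,0,0,40],[1,1,-50,0,0,0,40],[1,1,-50,0,0,0,40],[1,1,-50,0,0,0,40]]]' 25
python3 -m jog '[[[0,0,0,0,0,0,40],[0,0,20,0,0,0,40],[0,0,50,0,0,0,40],[0,0,80,0,0,0,40],[-15,-50,85,0,0,0,40],[-30,-100,85,0,0,0,40],[-45,-160,85,0,0,0,40],[-65,-220,85,0,0,0,40]]]'
```

```text
t: 8.4
ee_pos: [0.591, 0.02, 0.0273]
tool_rot: [-3.084, -0.599, -0.009]
force: [-0.3, 0.2, 3.8]
finger_gap: 0.0507
t: 9.4
ee_pos: [0.5261, -0.2011, 0.114]
tool_rot: [3.083, 0.6, 0.012]
force: [0.5, -0.6, -0.6]
finger_gap: 0.0507
```

```bash
python3 -m jog '[[[-15,-57,0,0,0,0,40],[-31,-114,0,0,0,0,40],[-31,-114,0,0,0,0,40],[-31,-114,-10,0,0,0,40],[-31,-114,-20,0,0,0,40],[-31,-114,-25,0,0,0,40],[-31,-114,-25,0,0,0,40],[-31,-114,-25,0,0,0,40]]]'
python3 - <<'E'
import sys; sys.path.insert(0,'.')
from h import *; import cv2
a=eyes.capture("side"); b=eyes.capture("top"); cv2.imwrite("pics/s4.png",np.hstack([cv2.resize(a[90:210,250:370],(400,400),interpolation=2),cv2.resize(b[130:255,305:435],(400,400),interpolation=2)]))
E
```

```text
t: 10.4
ee_pos: [0.4955, -0.3148, 0.0892]
tool_rot: [3.082, 0.601, 0.012]
force: [-0.3, 0.5, -0.9]
finger_gap: 0.0504
```

View pics/s4.png

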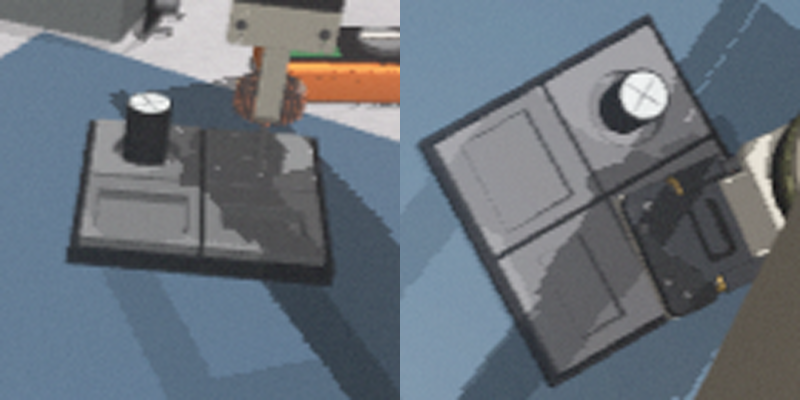

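The coil is centred at (268,95) over the post at (266,140). I lower it.

```bash
python3 -m jog '[[[0,0,-8,0,0,0,40],[0,0,-16,0,0,0,40],[0,0,-24,0,0,0,40],[0,0,-32,0,0,0,40],[0,0,-38,0,0,0,40],[0,0,-41,0,0,0,40],[0,0,-43,0,0,0,40],[0,0,-43,0,0,0,40]]]'
```

```text
t: 11.5
ee_pos: [0.4955, -0.3151, 0.0473]
tool_rot: [3.082, 0.6, 0.013]
force: [-2.7, 1.5, 4.9]
finger_gap: 0.0508
```

Light contact (5 N up), so the coil is resting. I release it, retreat, and start towards the heatsink with a -6° turn.

```bash
python3 -m jog '[[[0,0,0,0,0,0,65],[0,0,0,0,0,0,65],[0,0,0,0,0,0,65],[0,0,0,0,0,0,65],[0,0,25,0,0,0,65],[0,0,60,0,0,0,65],[0,0,100,0,0,0,65],[0,0,100,0,0,0,65]]]'
python3 -m jog '[[[0,60,0,0,0,0,60],[0,120,0,0,0,0,60],[0,180,0,0,0,0,60],[5,240,0,0,0,0,60],[15,300,0,0,0,-2,60],[25,360,0,0,0,-4,60],[35,420,0,0,0,-6,60],[45,480,0,0,0,-6,60]]]'
```

```text
t: 12.5
ee_pos: [0.4977, -0.3168, 0.1518]
tool_rot: [3.076, 0.599, 0.02]
force: [0.4, -0.0, -0.6]
finger_gap: 0.0647
t: 13.5
ee_pos: [0.5423, 0.1651, 0.1507]
tool_rot: [3.103, 0.437, 0.018]
force: [1.8, -0.2, -0.4]
finger_gap: 0.0603
```

Run:
```python
from h import *; import cv2
a=eyes.capture("side"); b=eyes.capture("top"); cv2.imwrite("pics/s5.png",np.hstack([cv2.resize(a[110:200,250:370],(400,300),interpolation=2),cv2.resize(b[130:255,305:435],(390,300),interpolation=2)]))
```

```text
(no output)
```

View pics/s5.png

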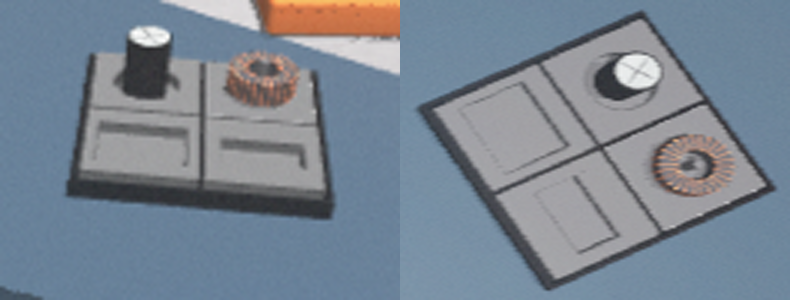

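The coil sits flat with the post through its hole, and the cap is still upright. Next I descend on the heatsink, correcting a 0.6° tilt.

```bash
python3 -m jog '[[[10,50,0,0,0.3,0,60],[22,100,0,0,0.6,0,60],[34,149,0,0,0.6,0,60],[34,149,-30,0,0.6,0,60],[34,149,-60,0,0.6,0,60],[34,149,-75,0,0.6,0,60],[34,149,-75,0,0.6,0,60],[34,149,-75,0,0.6,0,60]]]'
python3 - <<'E'
from h import *; import cv2
a=eyes.capture("side"); b=eyes.capture("top"); cv2.imwrite("pics/s6.png",np.hstack([cv2.resize(a[220:320,60:190],(400,308),interpolation=2),cv2.resize(b[120:220,60:190],(400,308),interpolation=2)]))
E
```

```text
t: 14.6
ee_pos: [0.577, 0.3176, 0.077]
tool_rot: [3.106, 0.445, 0.005]
force: [0.4, -0.0, 0.5]
finger_gap: 0.0602
```

View pics/s6.png

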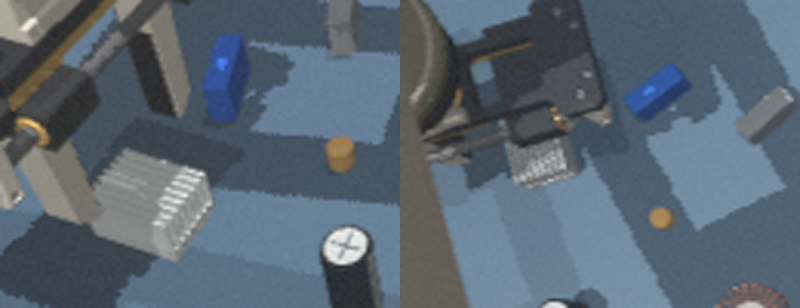

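Run:
```python
from h import *
print(back("side",(100.6,274.3),.055))
c=proj("side",np.array([.576,.3145,.03]));print((c-[60,220])/.325)
R=lambda a:np.array([[np.cos(a),-np.sin(a)],[np.sin(a),np.cos(a)]])
for s in((25,17.5),(25,-17.5),(-25,-17.5),(-25,17.5)):
  p=np.array([.576,.3145])+R(np.radians(15.7))@np.array(s)/1e3
  print([((proj("side",np.array([*p,z]))-[60,220])/.325).round() for z in(.03,0)])
```

```text
[0.57134785 0.32319411 0.055     ]
[145.09528876 182.72042186]
[array([ 82., 196.]), array([ 97., 231.])]
[array([126., 144.]), array([139., 180.])]
[array([207., 170.]), array([218., 206.])]
[array([166., 224.]), array([179., 259.])]
```

The projected heatsink outline matches the picture within about 2 px, so I go down and grip it.

```bash
python3 -m jog '[[[-1,-3,-20,0,0,0,60],[-1,-3,-35,0,0,0,60],[-1,-3,-43,0,0,0,60],[-1,-3,-43,0,0,0,60],[-1,-3,-43,0,0,0,20],[-1,-3,-43,0,0,0,20],[-1,-3,-43,0,0,0,20],[-1,-3,-43,0,0,0,20]]]' 25
python3 -m jog '[[[0,0,0,0,0,0,20],[0,0,20,0,0,0,20],[0,0,50,0,0,0,20],[0,0,90,0,0,0,20],[0,-50,100,0,0,0,20],[0,-110,100,0,0,0,20],[-5,-170,100,0,0,0,20],[-10,-230,100,0,0,0,20]]]'
```

```text
t: 15.7
ee_pos: [0.5766, 0.3151, 0.0351]
tool_rot: [3.106, 0.446, 0.008]
force: [-0.2, 0.2, 2.0]
finger_gap: 0.0349
t: 16.7
ee_pos: [0.5668, 0.0834, 0.1368]
tool_rot: [3.106, 0.446, 0.011]
force: [-0.2, -0.4, -1.0]
finger_gap: 0.0347
```

```bash
python3 -m jog '[[[-6,-50,0,0,0,2,20],[-14,-110,0,0,0,5,20],[-21,-170,0,0,0,8,20],[-28,-230,0,0,0,11,20],[-35,-279,0,0,0,11,20],[-35,-279,-25,0,0,11,20],[-35,-279,-55,0,0,11,20],[-35,-279,-55,0,0,11,20]]]'
python3 - <<'E'
from h import *; import cv2
a=eyes.capture("side"); b=eyes.capture("top"); cv2.imwrite("pics/s7.png",np.hstack([cv2.resize(a[90:210,250:370],(400,400),interpolation=2),cv2.resize(b[130:255,305:435],(400,400),interpolation=2)]))
E
```

```text
t: 17.7
ee_pos: [0.53, -0.195, 0.0804]
tool_rot: [3.052, 0.742, 0.007]
force: [-0.2, 1.0, -0.4]
finger_gap: 0.0346
```

View pics/s7.png

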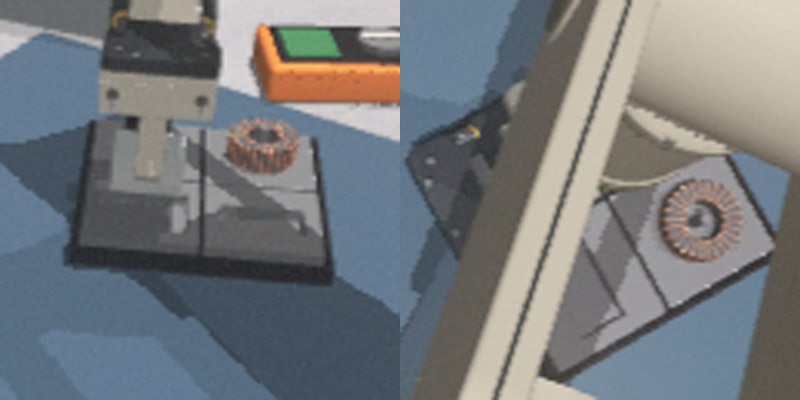

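The heatsink hangs level and aligned above the wide pocket (side view, (148,165)). I lower it.

```bash
python3 -m jog '[[[2,0,-10,0,0,0,20],[2,0,-18,0,0,0,20],[2,0,-26,0,0,0,20],[2,0,-31,0,0,0,20],[2,0,-34,0,0,0,20],[2,0,-36,0,0,0,20],[2,0,-36,0,0,0,20],[2,0,-36,0,0,0,20]]]'
```

```text
t: 18.8
ee_pos: [0.5344, -0.1958, 0.0475]
tool_rot: [3.049, 0.742, 0.013]
force: [0.1, -1.1, -0.7]
finger_gap: 0.0348
```

```bash
python3 -m jog '[[[0,0,-1,0,0,0,20],[0,0,-3,0,0,0,20],[0,0,-3,0,0,0,20],[0,0,-3,0,0,0,20],[0,0,-3,0,0,0,20],[0,0,-3,0,0,0,20],[0,0,-3,0,0,0,20],[0,0,-3,0,0,0,20]]]'
```

```text
t: 19.8
ee_pos: [0.5347, -0.1959, 0.0451]
tool_rot: [3.048, 0.742, 0.014]
force: [-1.6, -0.3, 5.1]
finger_gap: 0.0349
```

Contact at 5 N. I release, retreat, and swing to the film cap.

```bash
python3 -m jog '[[[0,0,0,0,0,0,50],[0,0,0,0,0,0,50],[0,0,0,0,0,0,50],[0,0,25,0,0,0,50],[0,0,60,0,0,0,50],[0,0,95,0,0,0,50],[0,30,95,0,0,5,45],[0,60,95,0,0,12,45]]]'
python3 -m jog '[[[8,45,0,0,0,10,45],[16,90,0,0,0,20,45],[24,135,0,0,0,30,45],[32,180,0,0,0,40,45],[40,225,0,0,0,50,45],[48,260,0,0,0,60,45],[55,285,0,0,0,70,45],[60,290,0,0,0,80,45]]]'
```

```text
t: 20.8
ee_pos: [0.535, -0.1356, 0.1407]
tool_rot: [2.953, 1.06, 0.016]
force: [-0.5, -0.5, -0.7]
finger_gap: 0.0449
t: 21.8
ee_pos: [0.5949, 0.1563, 0.1404]
tool_rot: [-1.57, -2.717, -0.017]
force: [0.4, -0.9, -0.0]
finger_gap: 0.0446
```

Run:
```python
from h import *; import cv2
from scipy.spatial.transform import Rotation as Ro
o=env.get_obs(); M=Ro.from_rotvec(o["tool_rot"]).as_matrix(); print(o["ee_pos"],np.degrees(np.arctan2(M[1,1],M[0,1])),M[:,2])
a=eyes.capture("side"); b=eyes.capture("top"); cv2.imwrite("pics/s8.png",np.hstack([cv2.resize(a[110:200,250:370],(400,300),interpolation=2),cv2.resize(b[130:255,305:435],(390,300),interpolation=2)]))
```

```text
[0.59490372 0.15629928 0.1404343 ] 29.956852199649838 [ 0.00191748  0.01131366 -0.99993416]
```

View pics/s8.png

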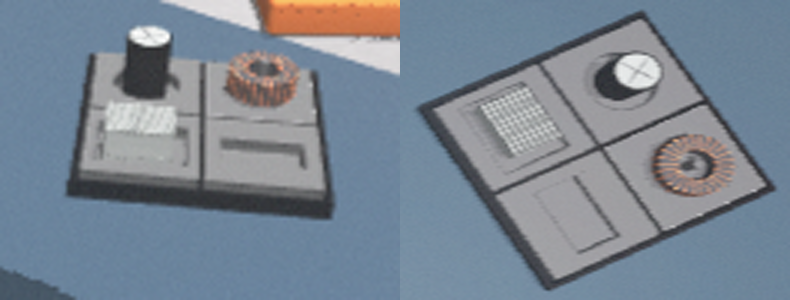

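The heatsink is seated within the wide pocket. Next I align the last 14° and lower to hover over the film cap.

```bash
python3 -m jog '[[[-1,-2,0,-0.6,0,7,45],[-1,-2,-10,-0.6,0,14,45],[-1,-2,-30,-0.6,0,14,45],[-1,-2,-50,-0.6,0,14,45],[-1,-2,-65,-0.6,0,14,45],[-1,-2,-65,-0.6,0,14,45],[-1,-2,-65,-0.6,0,14,45],[-1,-2,-65,-0.6,0,14,45]]]'
python3 - <<'E'
from h import *; import cv2
from scipy.spatial.transform import Rotation as Ro
o=env.get_obs(); M=Ro.from_rotvec(o["tool_rot"]).as_matrix(); print(o["ee_pos"],np.degrees(np.arctan2(M[1,1],M[0,1])),M[:,2])
a=eyes.capture("side"); a=cv2.resize(a[180:280,110:240],(780,600),interpolation=2)
A=np.radians(134); u=np.array([np.cos(A),np.sin(A)]); v=np.array([-u[1],u[0]])
for z in(.03,0):
  P=[(proj("side",np.array([*(np.array([.594,.154])+s*.021*u+t*.0075*v),z]))-[110,180])*6 for s,t in((1,1),(1,-1),(-1,-1),(-1,1))]
  cv2.polylines(a,[np.int32(P)],True,(0,255,255))
cv2.imwrite("pics/s9.png",a)
E
```

```text
t: 22.9
ee_pos: [0.5949, 0.1533, 0.0765]
tool_rot: [1.235, 2.887, 0.003]
force: [1.3, 0.2, -1.0]
finger_gap: 0.0448
[0.59487488 0.15331635 0.0764817 ] 43.691777036486144 [ 0.00231355  0.00110414 -0.99999671]
```

View pics/s9.png

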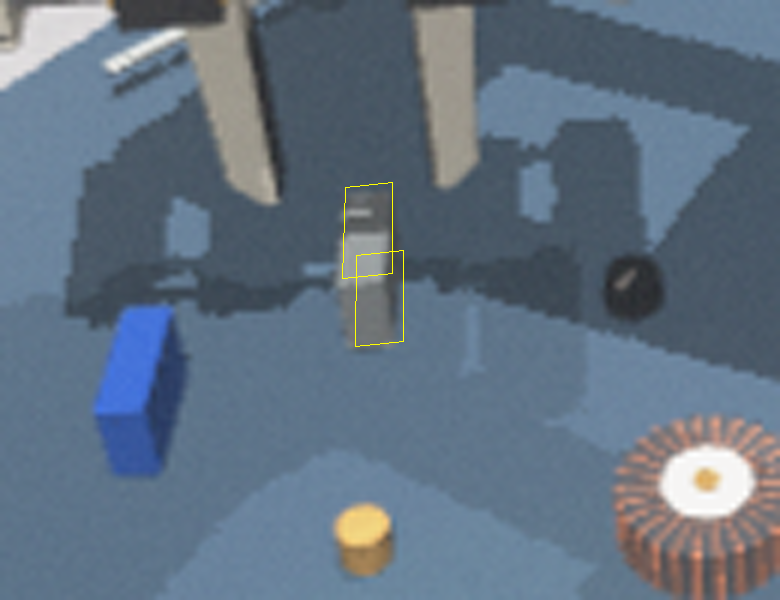

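The outline fits the grey film cap within 1 camera px, and the fingers straddle it. I grip and lift.

```bash
python3 -m jog '[[[-1,1,-20,0,0,0,45],[-1,1,-35,0,0,0,45],[-1,1,-42,0,0,0,45],[-1,1,-42,0,0,0,45],[-1,1,-42,0,0,0,5],[-1,1,-42,0,0,0,5],[-1,1,-42,0,0,0,5],[-1,1,-42,0,0,0,5]]]' 20
python3 -m jog '[[[0,0,0,0,0,0,5],[0,0,20,0,0,0,5],[0,0,60,0,0,0,5],[0,0,100,0,0,0,5],[-15,-40,100,0,0,-10,5],[-30,-80,100,0,0,-20,5],[-45,-120,100,0,0,-30,5],[-60,-160,100,0,0,-40,5]]]'
```

```text
t: 23.95
ee_pos: [0.5941, 0.1544, 0.0349]
tool_rot: [1.234, 2.887, 0.004]
force: [0.5, 0.5, 1.9]
finger_gap: 0.0146
t: 24.95
ee_pos: [0.5341, -0.0068, 0.1366]
tool_rot: [2.152, 2.283, 0.004]
force: [-0.2, 0.6, 0.0]
finger_gap: 0.0148
```

Run:
```python
from h import *
from scipy.spatial.transform import Rotation as Ro
o=env.get_obs(); M=Ro.from_rotvec(o["tool_rot"]).as_matrix(); print(o["ee_pos"],np.degrees(np.arctan2(M[1,1],M[0,1])),M[:,2],o["finger_gap"])
```

```text
[ 0.53405012 -0.00678255  0.13661842] 3.38213418456078 [ 0.00504577 -0.00126305 -0.99998647] 0.0148470463051987
```

```bash
python3 -m jog '[[[-12,-33,0,0,0,-10,5],[-24,-66,0,0,0,-20,5],[-36,-100,0,0,0,-30,5],[-48,-133,0,0,0,-40,5],[-60,-166,0,0,0,-50,5],[-72,-200,0,0,0,-60,5],[-80,-229,0,0.3,0,-66,5],[-80,-229,-20,0.3,0,-66,5]]]'
python3 -m jog '[[[0,0,-20,0,0,0,5],[0,0,-40,0,0,0,5],[0,0,-40,0,0,0,5],[0,0,-40,0,0,0,5],[0,0,-40,0,0,0,5],[0,0,-40,0,0,0,5],[0,0,-40,0,0,0,5],[0,0,-40,0,0,0,5]]]'
python3 - <<'E'
from h import *; import cv2
from scipy.spatial.transform import Rotation as Ro
o=env.get_obs(); M=Ro.from_rotvec(o["tool_rot"]).as_matrix(); print(o["ee_pos"],np.degrees(np.arctan2(M[1,1],M[0,1])),M[:,2],o["finger_gap"])
a=eyes.capture("side"); cv2.imwrite("pics/s10.png",cv2.resize(a[100:200,250:370],(720,600),interpolation=2))
E
```

```text
t: 25.95
ee_pos: [0.4551, -0.2389, 0.1199]
tool_rot: [3.048, 0.736, 0.011]
force: [0.9, 0.5, -0.3]
finger_gap: 0.0149
t: 26.95
ee_pos: [0.4551, -0.2389, 0.08]
tool_rot: [3.048, 0.736, 0.011]
force: [-0.5, -0.2, 0.1]
finger_gap: 0.015
[ 0.45511811 -0.23894319  0.07996965] -62.86397801417015 [ 0.00825899 -0.0045375  -0.9999556 ] 0.01502815537387209
```

View pics/s10.png

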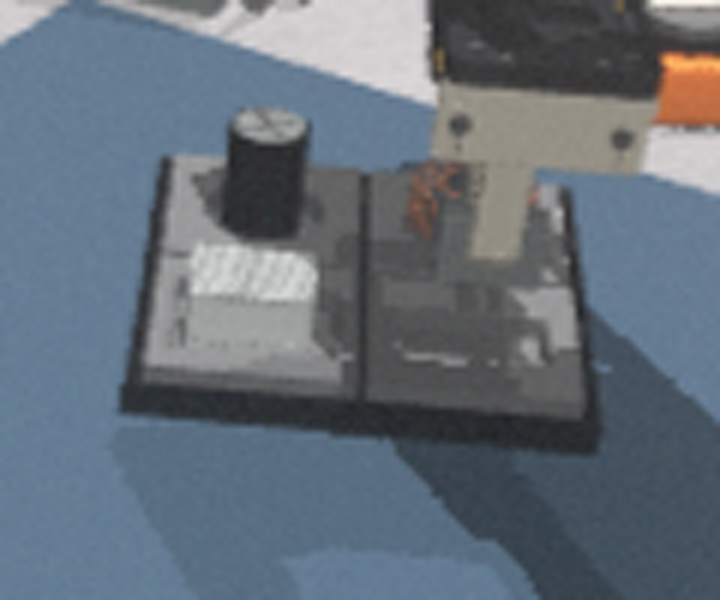

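The film cap is aligned above the slot pocket (about (485,265)). I lower it with a 3 mm correction in y.

```bash
python3 -m jog '[[[0,3,-8,0.2,0.4,0,5],[0,3,-16,0.2,0.4,0,5],[0,3,-24,0.2,0.4,0,5],[0,3,-30,0.2,0.4,0,5],[0,3,-33,0.2,0.4,0,5],[0,3,-35,0.2,0.4,0,5],[0,3,-35,0.2,0.4,0,5],[0,3,-35,0.2,0.4,0,5]]]'
```

```text
t: 28.0
ee_pos: [0.4553, -0.2361, 0.0451]
tool_rot: [3.052, 0.737, 0.002]
force: [0.2, 0.0, -0.0]
finger_gap: 0.015
```

```bash
python3 -m jog '[[[0,0,-1,0,0,0,5],[0,0,-2,0,0,0,5],[0,0,-2,0,0,0,5],[0,0,-2,0,0,0,5],[0,0,-2,0,0,0,5],[0,0,-2,0,0,0,5],[0,0,-2,0,0,0,5],[0,0,-2,0,0,0,5]]]'
```

```text
t: 29.0
ee_pos: [0.4555, -0.2361, 0.0448]
tool_rot: [3.052, 0.737, 0.002]
force: [-7.6, 4.0, 15.9]
finger_gap: 0.0147
```

Contact came at the expected height. I release, lift and move clear.

```bash
python3 -m jog '[[[0,0,0,0,0,0,32],[0,0,0,0,0,0,32],[0,0,0,0,0,0,32],[0,0,25,0,0,0,32],[0,0,60,0,0,0,32],[0,0,110,0,0,0,32],[0,60,120,0,0,0,32],[0,120,120,0,0,0,32]]]'
python3 -m jog '[[[0,60,0,0,0,0,32],[0,120,0,0,0,0,32],[0,180,0,0,0,0,32],[0,200,0,0,0,0,32],[0,200,0,0,0,0,32],[0,200,0,0,0,0,32],[0,200,0,0,0,0,32],[0,200,0,0,0,0,32]]]'
python3 - <<'E'
from h import *; import cv2
a=eyes.capture("side"); b=eyes.capture("top"); cv2.imwrite("pics/s11.png",np.vstack([np.hstack([cv2.resize(a[110:200,250:370],(400,300),interpolation=2),cv2.resize(b[130:255,305:435],(400,300),interpolation=2)]),cv2.resize(a,(800,600))[300:540]]))
E
```

```text
t: 30.0
ee_pos: [0.4563, -0.1157, 0.1664]
tool_rot: [3.051, 0.733, 0.006]
force: [0.8, 0.8, -0.8]
finger_gap: 0.0321
t: 31.0
ee_pos: [0.4564, 0.0835, 0.1664]
tool_rot: [3.052, 0.731, 0.006]
force: [-0.4, -0.3, -0.4]
finger_gap: 0.0321
```

View pics/s11.png

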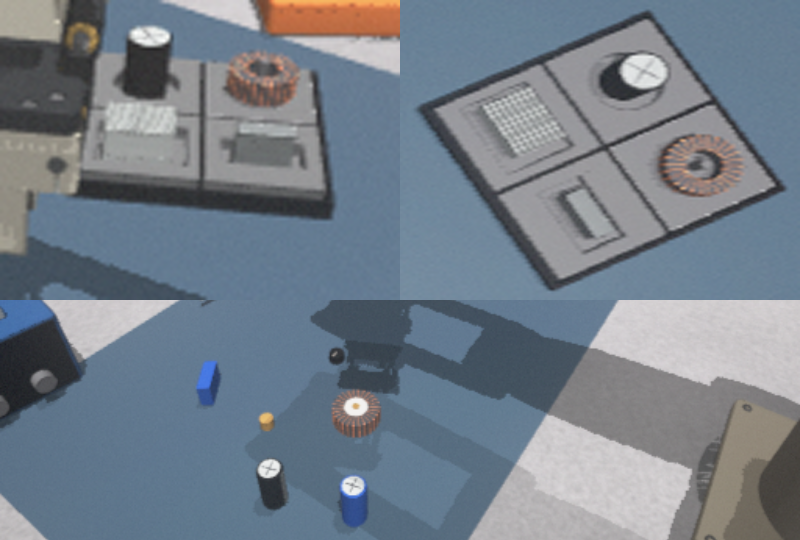

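All four parts are seated in their inserts, and the slim cap, potted coil and blue parts stand where they were. I hand the job in.

```bash
python3 -c "
from rig import env
env.job_done()"
```

```text
the job is handed in; nothing more can be done
```

I packed the four kit parts in the order asked: thick capacitor, open coil, heatsink, film capacitor. I handed the job in at about 31 s, with the gripper open and clear of everything.

- **Final pictures:** both cameras show the capacitor upright in the round pocket, the coil flat with the post through its hole, and the heatsink and film capacitor inside their pockets. The slim capacitor, the potted coil and the blue look-alikes have not moved.
- **Set-down checks:** the coil, heatsink and film capacitor each gave a contact force of 5–16 N at about the expected height. For the thick capacitor I recorded no contact force. I lowered it 2 mm past the first stop before releasing, so its seating rests on the pictures alone.
- **One disagreement:** at the start, my rough reading of the tray centre in the side picture was about 2 cm off the top-view value. I used the top-view value because it fitted the positions of all four inserts.

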